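# Shut off the washer's water

### The arm

A 7-joint arm with a two-finger parallel gripper is mounted at the origin on the work surface. World frame = base frame: x ahead of the robot, y to its left, z up, the work surface at z = 0. Lengths are in m, angles in rad, forces in N, time in s.
With the tool pointing down it reaches from about 0.4 to 0.85 m from the base axis. Payload 10.4 kg.
Tool frame: the origin (TCP) lies at the very end of the fingers, on their centre line; the grasp point (between the pads) lies 19 mm behind it; z points along the fingers, y is the line along which they close (so a half turn about z gives the same grasp; the last joint's range is limited). The gripper opens to 85 mm and grips with 20 to 120 N. Pads are 22 mm wide; open, the fingers measure 114 mm over their backs; the gripper's body (76 mm by 85 mm) begins 54 mm behind the grasp point. The pads swing forward as they close: fully open they stand 13 mm farther back than shut.
Start: joints at [1.141, 0.332, -0.065, 1.46, 0.022, 1.35, -0.088], TCP at [0.247, -0.574, 0.231] pointing down, gripper open.
Joint ranges: [-2.6, 2.6], [-0.5, 2.12], [-1.47, 1.34], [0.16, 2.42], [-1.27, 4.41], [0.06, 2.06], [-2.6, 2.6]. Speed limits (rad/s): [2.22, 2.22, 2.79, 2.79, 3.14, 3.14, 3.14].

### API

Orientations are given as a unit quaternion [x, y, z, w].
In Python, from workcell import * gives the robot as it stands. The module is installed in compiled form; this text tells all that it offers.
- The arm moves only by the tool carry_out, never from a script. Its argument "motion" is a list of rows, each an object with "xyz": the shift along the tool's x, y, z in m, a list of three; "angular": the turn, a rotation vector about the tool's x, y, z in degrees, a list of three. A call has 1 to 12 rows; each row is the pose to reach, as a shift and turn from the pose commanded when the call began, along the tool's axes at that moment; what a row does not reach only later rows make up. A row lasts 1/10 s, in which the tool goes at most 50 mm and 8.59 degrees, less where a joint would pass 70% of its speed; a pose out of reach is approached as far as the arm can. A call with a gripper value outside its range is refused whole. "hand" is the opening, from 0 (shut) to 1 (fully open), set as the call begins (left out, the last holds). The fingers move at their own pace and stop on an object; "grip_force" is the grip in N (left out, the last holds). Time passes only in rows, so rows that repeat a pose let the fingers close. It gives the time, the measured TCP pose, the force, the opening and the grip force at its end, in the units of the state.
- get_obs(): the state, without advancing time (a new reading comes with each control period).
- camera(name): name is "scene" or "top" or "wrist"; returns a dict with "img" (420x560x3 uint8, red, green, blue), "fx", "fy", "cx", "cy" (pixels), "extrinsics" (4x4, takes a point from camera to world coordinates). Camera axes: x right, y up, looking along -z (the intrinsics and any distortion apply to the point x, -y, -z); pixel columns grow to the right and rows downward; lengths in m; the calibration is good to about 2 mm. A picture is of the moment at which its call begins. There is no depth.
- hand_in(): hands the job in; it is judged then, once.
The state is a dict: "clock": time; "joint_pos": joint angles; "joint_velocities": joint speeds; "tau": joint torques, N m; "position": TCP position; "ee_rot": TCP orientation; "ft_force": force on the tool from outside, world axes, zero at the start; "torque": the same for the moment, N m; "grip_width": opening from 0.0 (shut) to 1.0 (fully open); "grasp_force": force on a finger pad.
Only numpy, scipy, OpenCV 4.12 (cv2) and the standard library are available. Lean on these libraries where they do the work, as an engineer would, in place of code of your own. Each camera call takes 0.05 s, during which the arm holds its last target. There are 200 camera calls.

### The job

The washing machine is about to be disconnected, so turn off its water: with one fingertip push the red (hot) and the blue (cold) valve lever round until each stands square across its pipe, fully shut against its stop. Push gently and slowly, two seconds or more for each quarter turn so that the pipes do not bang, and do not grip the levers. Leave the grey lever (the laundry sink's water) and everything standing around as they are.

Things in the scene. Friction and masses are not known exactly. Their poses are not given: they have to be found in the camera images.
- tray: Fixed shallow drip tray of steel, 250 x 600 mm, rim 14 mm high, floor 3 mm thick; origin under its centre on the counter, x across its short side. The three valves stand in it side by side, about 0.21 m apart, in any order, their pipes nearly parallel to the tray's x axis.
- hot_lever (a joint): Turn of the red lever (the washer's hot water), rad: 0 = fully open, lever lying along the pipe; 1.571 = fully shut, lever square across the pipe, at a firm stop; the arm flexes a little. Grows clockwise seen from above; may start up to 0.35 rad short of fully open. Stays where left; about 0.3 N m of friction plus a little drag (some 6 N at 75 mm from the stem).
- hot_stem (a point): Turning axis of the red lever at its sleeve's mid-height, 128 mm above the counter. Its x axis lies along the pipe; open lever points to its -x, shut lever to its +y. Below: a brass ball valve in a bridge of 22 mm copper pipe, axis 78 mm above the counter, 190 mm between its legs; pipe top at 89 mm, valve body at 98 mm, lever nut on the stem up to 119 mm.
- hot_tip (a point): Middle of the free end of the red lever, 109 mm from the stem axis, same height as hot_stem. The lever is a steel strip with a red sleeve, 17 mm wide and 10 mm high (123 to 133 mm above the counter), running from 37 mm to 109 mm from the stem axis; the gap between sleeve and pipe below is about 34 mm.
- cold_lever (a joint): Turn of the blue lever (the washer's cold water), rad: 0 = fully open, lever lying along the pipe; 1.571 = fully shut, lever square across the pipe, at a firm stop; the arm flexes a little. Grows clockwise seen from above; may start up to 0.35 rad short of fully open. Stays where left; about 0.3 N m of friction plus a little drag (some 6 N at 75 mm from the stem).
- cold_stem (a point): Turning axis of the blue lever at its sleeve's mid-height, 128 mm above the counter. Its x axis lies along the pipe; open lever points to its -x, shut lever to its +y. Below: a brass ball valve in a bridge of 22 mm copper pipe, axis 78 mm above the counter, 190 mm between its legs; pipe top at 89 mm, valve body at 98 mm, lever nut on the stem up to 119 mm.
- cold_tip (a point): Middle of the free end of the blue lever, 109 mm from the stem axis, same height as cold_stem. The lever is a steel strip with a blue sleeve, 17 mm wide and 10 mm high (123 to 133 mm above the counter), running from 37 mm to 109 mm from the stem axis; the gap between sleeve and pipe below is about 34 mm.
- sink_lever (a joint): Turn of the grey lever (the laundry sink's water, to be left alone), rad: 0 = fully open, lever lying along the pipe; 1.571 = fully shut, lever square across the pipe, at a firm stop; the arm flexes a little. Grows clockwise seen from above; may start up to 0.35 rad short of fully open. Stays where left; about 0.3 N m of friction plus a little drag (some 6 N at 75 mm from the stem).
- sink_stem (a point): Turning axis of the grey lever at its sleeve's mid-height, 128 mm above the counter. Its x axis lies along the pipe; open lever points to its -x, shut lever to its +y. Below: a brass ball valve in a bridge of 22 mm copper pipe, axis 78 mm above the counter, 190 mm between its legs; pipe top at 89 mm, valve body at 98 mm, lever nut on the stem up to 119 mm.
- sink_tip (a point): Middle of the free end of the grey lever, 109 mm from the stem axis, same height as sink_stem. The lever is a steel strip with a grey sleeve, 17 mm wide and 10 mm high (123 to 133 mm above the counter), running from 37 mm to 109 mm from the stem axis; the gap between sleeve and pipe below is about 34 mm.
- dosing_cup: Bystander, to be left alone. Loose white dosing cup, 56 mm across, 48 mm high, standing in the tray; origin under its centre.
- spare_nut: Bystander, to be left alone. Loose brass pipe nut (ring), 38 mm across, 18 mm high, lying in the tray; origin under its centre.
- pod_tub: Bystander, to be left alone. Loose red tub of washing pods, 120 mm across, 140 mm high, on the left; origin under its centre.
- spray_bottle: Bystander, to be left alone. Loose white spray bottle with orange head, 72 mm across, 206 mm high, on the right; origin under its centre.
- scrub_brush: Bystander, to be left alone. Loose brush, 200 mm long, lying on the counter on the right; origin under its middle.
- peg_basket: Bystander, to be left alone. Loose clear basket of wooden clothes pegs, 110 x 150 mm, 70 mm high, on the left; origin under its centre.

How it is judged:
By the outcome, as a careful person would: the job done as asked, in the order asked, and still so for the second after the job is handed in, with the robot touching nothing.
It also fails if it takes over 51 s, if anything falls off the work surface, if the arm or the gripper's body presses on something with over 40 N, if the wrist force passes 120 N, or if a joint passes its speed limit or range.

## Working session

There is one attempt and no reset: what is moved stays moved. The work goes in short steps, Python scripts to look and compute and a tool call to move; the robot and the scene stay as the last step left them, time stands still between calls to the robot, and variables do not carry over. Pictures are saved under pics/ and viewed, at most 10 in all, crops included, and the job is handed in when it is done.

Besides the shell and the picture viewer there is one more tool, called after "Call:" in YAML: its name, and indented under it one key for each argument. carry_out: Moves the arm, as the interface text tells. Its arguments: {"type":"object","properties":{"motion":{"type":"array"},"hand":{"type":"number"},"grip_force":{"type":"number"}},"required":["motion"]}

```bash
mkdir -p pics
python3 - <<'E'
from workcell import *
import cv2,numpy as np
o=get_obs();print({k:np.round(o[k],3) for k in ("clock","position","ee_rot","ft_force","grip_width")})
for n in ("top","scene"):
    c=camera(n);cv2.imwrite(f"pics/{n}0.png",c["img"][:,:,::-1]);print(n,c["fx"],c["fy"],c["cx"],c["cy"],[k for k in c]);print(np.round(c["extrinsics"],3))
E
```

```text
{'clock': np.float64(0.0), 'position': array([ 0.247, -0.574,  0.23 ]), 'ee_rot': array([ 0.979,  0.202, -0.   , -0.001]), 'ft_force': array([0.446, 0.476, 0.38 ]), 'grip_width': np.float64(1.003)}
top 476.71551370416324 476.71551370416324 290.58788431052795 213.39957800561695 ['img', 'fx', 'fy', 'cx', 'cy', 'extrinsics']
[[ 0.029  0.987 -0.157  0.295]
 [-0.999  0.027 -0.019 -0.004]
 [-0.014  0.157  0.987  1.598]
 [ 0.     0.     0.     1.   ]]
scene 384.96189487604835 384.96189487604835 285.9270784067374 209.9894641319625 ['img', 'fx', 'fy', 'cx', 'cy', 'extrinsics']
[[ 0.777 -0.516  0.361  0.895]
 [ 0.629  0.65  -0.427 -0.442]
 [-0.014  0.558  0.829  0.95 ]
 [ 0.     0.     0.     1.   ]]
```

View pics/top0.png

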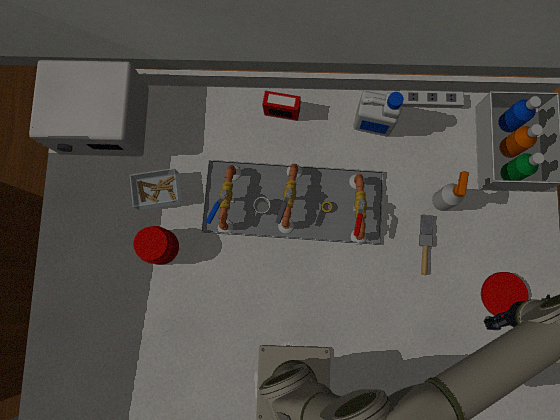

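View pics/scene0.png

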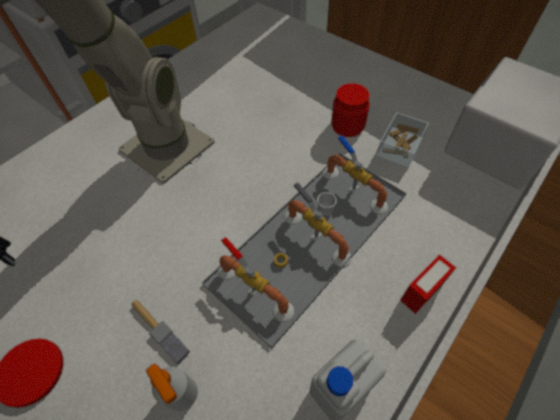

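The top view shows the red lever on the right (~360,226), the grey in the middle (~287,215) and the blue on the left (~214,211), already partly turned. All three point towards the robot, and the closing direction is to the left (+y). The scene view agrees. Next I'll measure them.

```bash
cat > h.py <<'E'
from workcell import *
import cv2,numpy as np
def ray(c,uv):
    d=np.array([(uv[0]-c["cx"])/c["fx"],-(uv[1]-c["cy"])/c["fy"],-1.]);E=c["extrinsics"];return E[:3,3],E[:3,:3]@d
def onz(c,uv,z):
    o,d=ray(c,uv);return o+d*(z-o[2])/d[2]
def tri(c1,u1,c2,u2):
    A=[];b=[]
    for c,u in((c1,u1),(c2,u2)):
        o,d=ray(c,u);d=d/np.linalg.norm(d);P=np.eye(3)-np.outer(d,d);A.append(P);b.append(P@o)
    return np.linalg.lstsq(np.vstack(A),np.hstack(b),rcond=None)[0]
RNG={"red":[((0,170,90),(5,255,255)),((175,170,90),(180,255,255))],"blue":[((105,150,60),(125,255,255))],"brass":[((18,130,80),(32,255,255))]}
def blobs(c,col,roi,amin=25):
    h=cv2.cvtColor(c["img"],cv2.COLOR_RGB2HSV);m=sum(cv2.inRange(h,a,b) for a,b in RNG[col])
    k=np.zeros_like(m);x0,y0,x1,y1=roi;k[y0:y1,x0:x1]=m[y0:y1,x0:x1]
    out=[]
    for q in cv2.findContours(k,cv2.RETR_EXTERNAL,cv2.CHAIN_APPROX_NONE)[0]:
        if cv2.contourArea(q)>=amin:
            (r,s,a)=cv2.minAreaRect(q);b=cv2.boxPoints((r,s,a));e=sorted([(np.linalg.norm(b[i]-b[(i+1)%4]),i) for i in range(4)])
            ends=[(b[i]+b[(i+1)%4])/2 for _,i in e[:2]]
            out.append((cv2.contourArea(q),np.array(r),s,ends))
    return out
E
python3 - <<'E'
from h import *
np.set_printoptions(precision=3,suppress=True)
t=camera("top");s=camera("scene")
for col,rt,rs in(("red",(340,200,380,250),(210,230,250,262)),("blue",(195,190,235,230),(330,130,362,160))):
    a=blobs(t,col,rt,15);b=blobs(s,col,rs,15)
    for n,c,q in(("top",t,a),("scene",s,b)):
        for w in q: print(col,n,w[0],w[1],w[2],[onz(c,e,.130)for e in w[3]],"ctr",onz(c,w[1],.130))
for n,c,r in(("top",t,(200,160,385,245)),("scene",s,(200,140,400,320))):
    for w in blobs(c,"brass",r,10): print("brass",n,w[0],w[1],w[2],onz(c,w[1],.09))
i=t["img"][150:250,195:395,::-1];cv2.imwrite("pics/crop.png",cv2.resize(i,None,fx=4,fy=4,interpolation=cv2.INTER_CUBIC))
E
```

```text
red top 76.5 [357.423 224.385] (4.510670185089111, 21.768888473510742) [array([ 0.533, -0.19 ,  0.13 ]), array([ 0.466, -0.178,  0.13 ])] ctr [ 0.499 -0.184  0.13 ]
red scene 106.0 [231.25 248.25] (24.748737335205078, 5.656853675842285) [array([ 0.471, -0.184,  0.13 ]), array([ 0.537, -0.192,  0.13 ])] ctr [ 0.505 -0.188  0.13 ]
blue top 84.0 [212.415 212.221] (4.941176414489746, 22.352941513061523) [array([0.557, 0.254, 0.13 ]), array([0.494, 0.283, 0.13 ])] ctr [0.525 0.269 0.13 ]
blue scene 68.0 [345.9 144.2] (19.799999237060547, 4.399999618530273) [array([0.498, 0.282, 0.13 ]), array([0.56 , 0.251, 0.13 ])] ctr [0.529 0.267 0.13 ]
brass top 74.5 [326. 206.] (10.0, 10.0) [ 0.561 -0.088  0.09 ]
brass top 30.0 [223.5 202.5] (7.0, 7.0) [0.564 0.242 0.09 ]
brass top 83.0 [357.135 203.689] (7.726752281188965, 26.63263702392578) [ 0.572 -0.188  0.09 ]
brass top 34.5 [225.606 186.524] (7.0502400398254395, 10.738059043884277) [0.617 0.238 0.09 ]
brass top 50.0 [287.1 188.3] (7.602630615234375, 20.124608993530273) [0.616 0.039 0.09 ]
brass scene 167.0 [255.653 280.488] (22.018442153930664, 14.642806053161621) [ 0.592 -0.203  0.09 ]
brass scene 55.5 [239.52 270.86] (10.0, 8.199999809265137) [ 0.545 -0.209  0.09 ]
brass scene 121.5 [280.5 259. ] (12.0, 13.0) [ 0.602 -0.122  0.09 ]
brass scene 116.0 [323. 225.] (15.55634880065918, 11.31370735168457) [0.627 0.024 0.09 ]
brass scene 52.5 [308.5 213. ] (8.0, 9.0) [0.574 0.031 0.09 ]
brass scene 91.0 [361.7 173.9] (18.600000381469727, 9.40000057220459) [0.612 0.233 0.09 ]
brass scene 52.5 [348.75 165.75] (9.192388534545898, 8.485280990600586) [0.566 0.235 0.09 ]
```

View pics/crop.png

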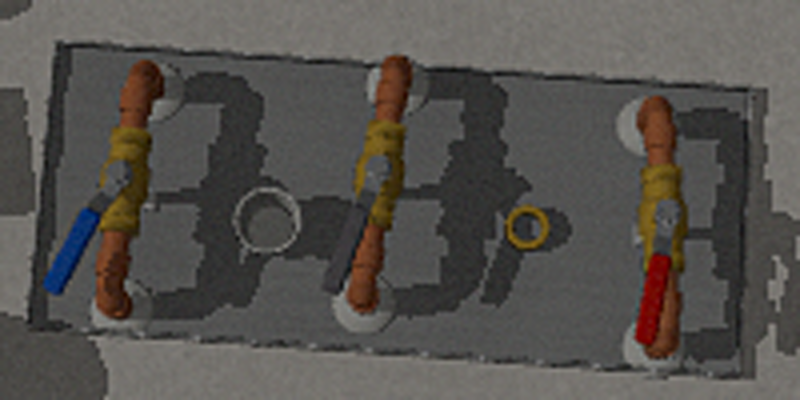

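Run:
```python
from h import *
np.set_printoptions(precision=4,suppress=True)
t=camera("top")
P=lambda u,v,z:onz(t,(195+(u+.5)/4-.5,150+(v+.5)/4-.5),z)[:2]
for n,st,tip,a,b in(("red",(667,215),(647,343),(655,110),(664,345)),("blue",(117,178),(53,290),(147,75),(112,300))):
    S=P(*st,.120);T=P(*tip,.131);A=P(*a,.089);B=P(*b,.089);d=(S-T)
    print(n,"stem",S,"tip",T,"len",np.hypot(*d),"lever dir deg",np.degrees(np.arctan2(*(-d)[::-1])),"pipe deg",np.degrees(np.arctan2(*(A-B)[::-1])),"pipe mid",(A+B)/2)
for p in((60,43),(752,90),(740,375),(30,325)): print(P(*p,.014))
```

```text
red stem [ 0.5675 -0.1972] tip [ 0.4646 -0.181 ] len 0.10412393086778879 lever dir deg 171.03234016419998 pipe deg 2.541908167875935 pipe mid [ 0.5638 -0.1953]
blue stem [0.5856 0.2374] tip [0.4933 0.2809] len 0.10206653767828433 lever dir deg 154.7286201519048 pipe deg -5.8426426625285615 pipe mid [0.585  0.2318]
[0.7232 0.3098]
[ 0.697  -0.2826]
[ 0.4536 -0.2724]
[0.479  0.3213]
```

```bash
cat >> h.py <<'E'
from scipy.spatial.transform import Rotation as R
S={"red":np.array([.571,-.197]),"blue":np.array([.5885,.2365])}
def pose(n,phi,c,r=.075):
    a=np.radians(phi);u=np.array([np.cos(a),np.sin(a)]);v=np.array([np.sin(a),-np.cos(a)])
    return (*(S[n]+r*u-(.0195+c)*v),phi-90)
def rows(ts):
    o=get_obs();p=o["position"];q=R.from_quat(o["ee_rot"])
    for x,y,z,h in ts:
        g=R.from_euler("z",h,degrees=True)*R.from_euler("x",180,degrees=True)
        print(np.round(q.inv().apply(np.array([x,y,z])-p),4).tolist(),np.round((q.inv()*g).as_rotvec(degrees=True),1).tolist())
E
python3 - <<'E'
from h import *
x,y,h=pose("red",171,.016);print(x,y,h);rows([(x,y,.23,h),(x,y,.109,h)])
E
```

```text
0.49136995094643643 -0.2203303512131101 81
[0.3641, -0.2281, 0.0011] [-0.0, -0.0, -57.7]
[0.3641, -0.228, 0.1221] [-0.0, -0.0, -57.7]
```

Call:
carry_out:
  motion:
    - {"xyz":[0.02,-0.012,0],"angular":[0,0,-3]}
    - {"xyz":[0.055,-0.035,0],"angular":[0,0,-8]}
    - {"xyz":[0.095,-0.06,0],"angular":[0,0,-14]}
    - {"xyz":[0.135,-0.085,0],"angular":[0,0,-21]}
    - {"xyz":[0.175,-0.11,0],"angular":[0,0,-28]}
    - {"xyz":[0.215,-0.135,0],"angular":[0,0,-35]}
    - {"xyz":[0.255,-0.16,0],"angular":[0,0,-42]}
    - {"xyz":[0.295,-0.185,0],"angular":[0,0,-48]}
    - {"xyz":[0.33,-0.207,0],"angular":[0,0,-53]}
    - {"xyz":[0.354,-0.222,0],"angular":[0,0,-56.5]}
    - {"xyz":[0.364,-0.228,0],"angular":[0,0,-57.7]}
    - {"xyz":[0.364,-0.228,0],"angular":[0,0,-57.7]}
  hand: 0
  grip_force: 20

```text
clock: 1.45
position: [0.492, -0.2195, 0.2313]
ee_rot: [0.76, 0.65, 0.0, -0.0]
ft_force: [-0.4, -0.7, -0.4]
grip_width: -0.002
grasp_force: 0.0
```

Run:
```python
from h import *
o=get_obs();print({k:np.round(o[k],3) for k in ("clock","position","ee_rot","ft_force","grip_width","joint_pos")})
x,y,h=pose("red",171,.016);rows([(x,y,.109,h)])
c=camera("wrist");cv2.imwrite("pics/w1.png",c["img"][:,:,::-1])
```

```text
{'clock': np.float64(1.45), 'position': array([ 0.492, -0.219,  0.231]), 'ee_rot': array([ 0.76,  0.65,  0.  , -0.  ]), 'ft_force': array([-0.435, -0.667, -0.391]), 'grip_width': np.float64(-0.002), 'joint_pos': array([ 0.742,  0.174, -0.454,  1.671,  0.078,  1.315,  0.119])}
[-0.001, -0.0005, 0.1223] [0.0, -0.0, 0.1]
```

View pics/w1.png

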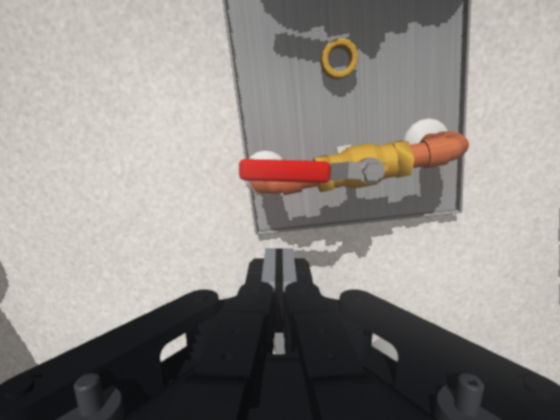

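The wrist view shows the shut fingertips at (279,250), short of the red lever. Its tip is at (240,170) and the stem nut at (372,170), with clear space where the fingers come down.

Run:
```python
from h import *
c=camera("wrist")
for n,p,z in(("stem",(372,171),.12),("tip",(240,169.5),.131),("sleeve in",(329,170),.131),("edge near",(285,180),.133),("pipeL",(255,185),.089),("pipeR",(462,146),.089)): print(n,np.round(onz(c,p,z),4))
```

```text
stem [ 0.5693 -0.2018  0.12  ]
tip [ 0.4654 -0.1825  0.131 ]
sleeve in [ 0.5334 -0.1937  0.131 ]
edge near [ 0.4986 -0.1958  0.133 ]
pipeL [ 0.4703 -0.2035  0.089 ]
pipeR [ 0.6587 -0.1978  0.089 ]
```

Call:
carry_out:
  motion:
    - {"xyz":[-0.001,0,0.015],"angular":[0,0,0]}
    - {"xyz":[-0.001,0,0.04],"angular":[0,0,0]}
    - {"xyz":[-0.001,0,0.065],"angular":[0,0,0]}
    - {"xyz":[-0.001,0,0.09],"angular":[0,0,0]}
    - {"xyz":[-0.001,0,0.11],"angular":[0,0,0]}
    - {"xyz":[-0.001,0,0.12],"angular":[0,0,0]}
    - {"xyz":[-0.001,0,0.122],"angular":[0,0,0]}
    - {"xyz":[-0.001,0,0.122],"angular":[0,0,0]}

```text
clock: 2.35
position: [0.4911, -0.2221, 0.1095]
ee_rot: [0.761, 0.649, -0.0, 0.0]
ft_force: [-0.1, 0.6, 1.9]
grip_width: -0.001
grasp_force: 0.0
```

```bash
sed -i 's/\[.571,-.197\]/[.571,-.2005]/' h.py
python3 - <<'E'
from h import *
L=[pose("red",170.5,c) for c in(.012,.008,.005,.003)]+[pose("red",170.5-2*i,0.) for i in range(1,9)]
rows([(x,y,.109,h) for x,y,h in L])
E
```

```text
[0.003, 0.0002, 0.0005] [0.0, 0.0, 0.5]
[0.007, 0.0003, 0.0005] [0.0, 0.0, 0.5]
[0.01, 0.0003, 0.0005] [0.0, 0.0, 0.5]
[0.012, 0.0003, 0.0005] [0.0, 0.0, 0.5]
[0.0176, -0.0003, 0.0005] [0.0, 0.0, 2.5]
[0.0203, -0.0008, 0.0005] [0.0, 0.0, 4.5]
[0.023, -0.0012, 0.0005] [0.0, 0.0, 6.5]
[0.0257, -0.0016, 0.0005] [0.0, 0.0, 8.5]
[0.0284, -0.0018, 0.0005] [0.0, 0.0, 10.5]
[0.0311, -0.0019, 0.0005] [0.0, 0.0, 12.5]
[0.0338, -0.002, 0.0005] [0.0, 0.0, 14.5]
[0.0365, -0.002, 0.0005] [0.0, 0.0, 16.5]
```

Call:
carry_out:
  motion:
    - {"xyz":[0.003,0,0],"angular":[0,0,0.5]}
    - {"xyz":[0.007,0,0],"angular":[0,0,0.5]}
    - {"xyz":[0.01,0,0],"angular":[0,0,0.5]}
    - {"xyz":[0.0125,0,0],"angular":[0,0,0.5]}
    - {"xyz":[0.015,0,0],"angular":[0,0,1]}
    - {"xyz":[0.0176,0,0],"angular":[0,0,2.5]}
    - {"xyz":[0.0203,-0.0005,0],"angular":[0,0,4.5]}
    - {"xyz":[0.023,-0.001,0],"angular":[0,0,6.5]}
    - {"xyz":[0.0257,-0.0015,0],"angular":[0,0,8.5]}
    - {"xyz":[0.0284,-0.0018,0],"angular":[0,0,10.5]}
    - {"xyz":[0.0311,-0.002,0],"angular":[0,0,12.5]}
    - {"xyz":[0.0338,-0.002,0],"angular":[0,0,14.5]}

```text
clock: 3.55
position: [0.4943, -0.1889, 0.1094]
ee_rot: [0.837, 0.547, -0.0, 0.001]
ft_force: [0.0, -4.6, -0.4]
grip_width: 0.003
grasp_force: 2.0
```

Run:
```python
from h import *
L=[pose("red",156.5-2.3*i,0.) for i in range(1,13)]
rows([(x,y,.109,h) for x,y,h in L])
```

```text
[0.0035, -0.0008, 0.0004] [0.0, 0.1, 2.1]
[0.0066, -0.0014, 0.0004] [0.0, 0.1, 4.4]
[0.0096, -0.0019, 0.0004] [0.0, 0.1, 6.7]
[0.0127, -0.0023, 0.0004] [0.0, 0.1, 9.0]
[0.0158, -0.0025, 0.0004] [0.0, 0.1, 11.3]
[0.0189, -0.0026, 0.0004] [0.0, 0.1, 13.6]
[0.022, -0.0026, 0.0004] [0.0, 0.1, 15.9]
[0.0251, -0.0025, 0.0004] [0.0, 0.1, 18.2]
[0.0282, -0.0022, 0.0004] [0.0, 0.1, 20.5]
[0.0313, -0.0018, 0.0004] [0.0, 0.1, 22.8]
[0.0344, -0.0013, 0.0004] [0.0, 0.1, 25.1]
[0.0374, -0.0007, 0.0004] [0.1, 0.1, 27.4]
```

Call:
carry_out:
  motion:
    - {"xyz":[0.003,-0.0008,0],"angular":[0,0,2.1]}
    - {"xyz":[0.0062,-0.0014,0],"angular":[0,0,4.4]}
    - {"xyz":[0.0094,-0.0019,0],"angular":[0,0,6.7]}
    - {"xyz":[0.0126,-0.0023,0],"angular":[0,0,9]}
    - {"xyz":[0.0158,-0.0025,0],"angular":[0,0,11.3]}
    - {"xyz":[0.0189,-0.0026,0],"angular":[0,0,13.6]}
    - {"xyz":[0.022,-0.0026,0],"angular":[0,0,15.9]}
    - {"xyz":[0.0251,-0.0025,0],"angular":[0,0,18.2]}
    - {"xyz":[0.0282,-0.0022,0],"angular":[0,0,20.5]}
    - {"xyz":[0.0313,-0.0018,0],"angular":[0,0,22.8]}
    - {"xyz":[0.0344,-0.0013,0],"angular":[0,0,25.1]}
    - {"xyz":[0.0374,-0.0007,0],"angular":[0,0,27.4]}

```text
clock: 4.75
position: [0.5083, -0.1542, 0.1093]
ee_rot: [0.943, 0.333, -0.001, 0.0]
ft_force: [-2.4, -3.8, -0.2]
grip_width: -0.003
grasp_force: 2.0
```

Run:
```python
from h import *
L=[pose("red",129-2.3*i,0.) for i in range(1,13)]
rows([(x,y,.109,h) for x,y,h in L])
```

```text
[0.0032, -0.0003, 0.0003] [0.0, 0.1, 2.2]
[0.0062, -0.0009, 0.0003] [0.0, 0.1, 4.5]
[0.0093, -0.0014, 0.0002] [0.0, 0.1, 6.8]
[0.0124, -0.0017, 0.0002] [0.0, 0.1, 9.1]
[0.0155, -0.002, 0.0002] [0.0, 0.1, 11.4]
[0.0186, -0.0021, 0.0002] [0.0, 0.1, 13.7]
[0.0217, -0.0021, 0.0002] [0.0, 0.1, 16.0]
[0.0248, -0.0019, 0.0002] [0.0, 0.1, 18.3]
[0.0279, -0.0016, 0.0002] [0.0, 0.1, 20.6]
[0.031, -0.0013, 0.0002] [0.0, 0.1, 22.9]
[0.0341, -0.0007, 0.0002] [0.0, 0.1, 25.2]
[0.0371, -0.0001, 0.0002] [0.0, 0.1, 27.5]
```

Call:
carry_out:
  motion:
    - {"xyz":[0.003,-0.0005,0],"angular":[0,0,2.2]}
    - {"xyz":[0.0062,-0.0009,0],"angular":[0,0,4.5]}
    - {"xyz":[0.0093,-0.0014,0],"angular":[0,0,6.8]}
    - {"xyz":[0.0124,-0.0017,0],"angular":[0,0,9.1]}
    - {"xyz":[0.0155,-0.002,0],"angular":[0,0,11.4]}
    - {"xyz":[0.0186,-0.0021,0],"angular":[0,0,13.7]}
    - {"xyz":[0.0217,-0.0021,0],"angular":[0,0,16]}
    - {"xyz":[0.0248,-0.0019,0],"angular":[0,0,18.3]}
    - {"xyz":[0.0279,-0.0016,0],"angular":[0,0,20.6]}
    - {"xyz":[0.031,-0.0013,0],"angular":[0,0,22.9]}
    - {"xyz":[0.034,-0.0007,0],"angular":[0,0,25.2]}
    - {"xyz":[0.037,-0.0001,0],"angular":[0,0,27.5]}

```text
clock: 5.95
position: [0.5367, -0.1298, 0.1091]
ee_rot: [0.995, 0.1, -0.001, -0.0]
ft_force: [-4.0, 0.1, 1.9]
grip_width: -0.0
grasp_force: 2.2
```

Run:
```python
from h import *
L=[pose("red",101.4-1.8*i,0.) for i in range(1,9)]
rows([(x,y,.109,h) for x,y,h in L])
```

```text
[0.0025, 0.0006, 0.0001] [-0.0, 0.1, 1.9]
[0.0049, 0.0001, 0.0001] [-0.0, 0.1, 3.7]
[0.0073, -0.0004, 0.0001] [-0.0, 0.1, 5.5]
[0.0097, -0.0007, 0.0001] [-0.0, 0.1, 7.3]
[0.0122, -0.001, 0.0001] [-0.0, 0.1, 9.1]
[0.0146, -0.0012, 0.0001] [-0.0, 0.1, 10.9]
[0.017, -0.0013, 0.0001] [-0.0, 0.1, 12.7]
[0.0194, -0.0013, 0.0001] [-0.0, 0.1, 14.5]
```

Call:
carry_out:
  motion:
    - {"xyz":[0.0025,0,0],"angular":[0,0,1.9]}
    - {"xyz":[0.0049,0,0],"angular":[0,0,3.7]}
    - {"xyz":[0.0073,-0.0004,0],"angular":[0,0,5.5]}
    - {"xyz":[0.0097,-0.0007,0],"angular":[0,0,7.3]}
    - {"xyz":[0.0122,-0.001,0],"angular":[0,0,9.1]}
    - {"xyz":[0.0135,-0.001,0],"angular":[0,0,10]}

```text
clock: 6.55
position: [0.5499, -0.1254, 0.1091]
ee_rot: [1.0, 0.014, -0.001, -0.0]
ft_force: [-4.2, 2.0, 1.6]
grip_width: 0.003
grasp_force: 2.1
```

Call:
carry_out:
  motion:
    - {"xyz":[0.001,0,0],"angular":[0,0,0.7]}
    - {"xyz":[0.002,0,0],"angular":[0,0,1.4]}
    - {"xyz":[0.003,0,0],"angular":[0,0,2]}
    - {"xyz":[0.004,0,0],"angular":[0,0,2]}
    - {"xyz":[0.004,0,0],"angular":[0,0,2]}

```text
clock: 7.05
position: [0.5532, -0.1251, 0.1088]
ee_rot: [1.0, -0.003, -0.002, -0.001]
ft_force: [-8.7, 4.2, 3.9]
grip_width: 0.0
grasp_force: 3.9
```

Call:
carry_out:
  motion:
    - {"xyz":[0.001,0,0],"angular":[0,0,0]}
    - {"xyz":[0.002,0,0],"angular":[0,0,0]}
    - {"xyz":[0.003,0,0],"angular":[0,0,0]}
    - {"xyz":[0.003,0,0],"angular":[0,0,0]}

```text
clock: 7.45
position: [0.5549, -0.1248, 0.1085]
ee_rot: [1.0, -0.003, -0.003, -0.001]
ft_force: [-14.7, 5.5, 6.9]
grip_width: 0.003
grasp_force: 7.1
```

Run:
```python
from h import *
o=get_obs();print(o["clock"],o["position"],o["ft_force"])
c=camera("wrist");cv2.imwrite("pics/w2.png",c["img"][:,:,::-1])
```

```text
7.45 [ 0.55491906 -0.12475769  0.10850475] [-14.71478291   5.45389224   6.8954475 ]
```

View pics/w2.png

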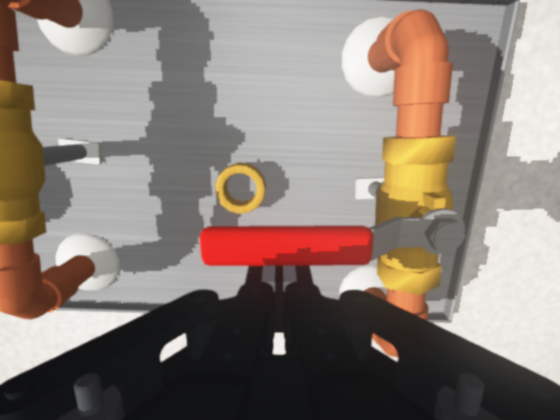

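The lever stands square to the brass body, with its tip at (203,245) and the stem at (440,232). It is being pressed firmly at 15 N, so it is on its stop. I'll back off, rise and check.

Call:
carry_out:
  motion:
    - {"xyz":[-0.004,0,0],"angular":[0,0,0]}
    - {"xyz":[-0.012,0,0],"angular":[0,0,0]}
    - {"xyz":[-0.025,0,-0.005],"angular":[0,0,0]}
    - {"xyz":[-0.035,0,-0.025],"angular":[0,0,0]}
    - {"xyz":[-0.035,0,-0.055],"angular":[0,0,0]}
    - {"xyz":[-0.035,0,-0.085],"angular":[0,0,0]}
    - {"xyz":[-0.035,0,-0.11],"angular":[0,0,0]}
    - {"xyz":[-0.035,0,-0.12],"angular":[0,0,0]}
    - {"xyz":[-0.035,0,-0.122],"angular":[0,0,0]}
    - {"xyz":[-0.035,0,-0.122],"angular":[0,0,0]}

```text
clock: 8.5
position: [0.5222, -0.126, 0.2305]
ee_rot: [1.0, -0.004, -0.0, 0.0]
ft_force: [-0.3, -0.5, -0.5]
grip_width: -0.0
grasp_force: 0.0
```

```bash
sed -i 's/\[.5885,.2365\]/[.5905,.235]/' h.py
python3 - <<'E'
from h import *
o=get_obs();print(o["clock"],o["position"],o["ft_force"])
c=camera("wrist");cv2.imwrite("pics/w3.png",c["img"][:,:,::-1])
for w in blobs(c,"red",(0,0,560,420),200): print(w[0],w[1],w[2],[np.round(onz(c,e,.131),4) for e in w[3]])
x,y,h=pose("blue",155,.018);rows([(x,y,.23,h)])
E
```

```text
8.5 [ 0.52222015 -0.12597278  0.23047242] [-0.26643695 -0.45699614 -0.46647429]
1734.0 [280.51263428 150.47299194] (21.099166870117188, 91.34086608886719) [array([ 0.5702, -0.1623,  0.131 ]), array([ 0.5688, -0.0929,  0.131 ])]
[-0.0178, -0.3585, 0.0001] [-0.1, 0.1, -65.4]
```

View pics/w3.png

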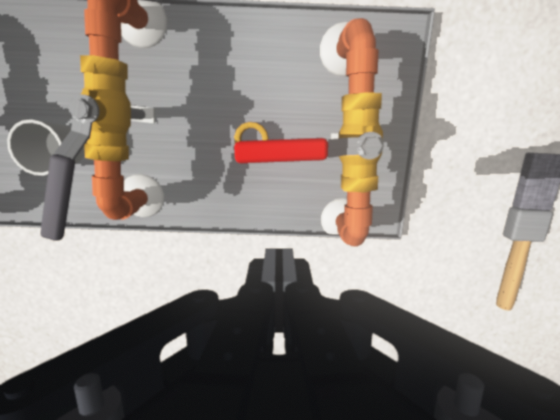

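Red is nearly square: its tip is at (235,151) and the stem at (370,146). I'll measure the pipe direction more precisely to be sure it's fully shut.

Run:
```python
from h import *
c=camera("wrist");h=cv2.cvtColor(c["img"],cv2.COLOR_RGB2HSV)
m=cv2.inRange(h,(5,110,60),(32,255,255));m[:,:325]=0;m[:,400:]=0
pts=[]
for v in list(range(72,100,3))+list(range(164,192,3))+list(range(195,212,3)):
    x=np.where(m[v])[0]
    if len(x)>10: pts.append((v,x.min(),x.max(),*np.round(onz(c,((x.min()+x.max())/2,v),.078)[:2],4)))
for p in pts: print(*p)
a=np.array(pts);print("pipe deg",np.degrees(np.polyfit(a[:,3],a[:,4],1)[0]))
r=sum(cv2.inRange(h,a,b) for a,b in RNG["red"]);q=[]
for u in range(245,320,3):
    y=np.where(r[:,u])[0]; q.append(onz(c,(u,(y.min()+y.max())/2),.130)[:2])
q=np.array(q);print("lever deg",90-np.degrees(np.polyfit(q[:,1],q[:,0],1)[0]),q[0],q[-1])
print("stem",onz(c,(369,146),.119))
```

```text
72 347 375 0.6319 -0.1981
75 349 373 0.6294 -0.1983
78 350 373 0.627 -0.1988
81 350 373 0.6246 -0.199
84 350 373 0.6221 -0.1992
87 350 373 0.6197 -0.1993
90 350 373 0.6172 -0.1995
93 349 380 0.6147 -0.2023
96 343 380 0.6122 -0.1998
99 343 380 0.6097 -0.1999
164 343 375 0.5523 -0.2013
167 343 375 0.5495 -0.2014
170 343 375 0.5467 -0.2016
173 343 375 0.5438 -0.2018
176 342 377 0.541 -0.2024
179 342 377 0.5381 -0.2026
182 342 377 0.5352 -0.2028
185 342 376 0.5324 -0.2025
188 343 376 0.5294 -0.2031
191 347 369 0.5265 -0.2019
195 348 369 0.5226 -0.2026
198 348 369 0.5197 -0.2028
201 348 368 0.5167 -0.2025
204 347 369 0.5137 -0.2027
207 345 371 0.5107 -0.2028
210 345 371 0.5077 -0.203
pipe deg 1.8995082248830906
lever deg 91.52629103859718 [ 0.56893494 -0.10048756] [ 0.57043568 -0.15530997]
stem [ 0.57133841 -0.19784275  0.119     ]
```

Pipe at 1.9° and lever at 91.5°, so red is square and on its stop. Next is blue.

Call:
carry_out:
  motion:
    - {"xyz":[0,-0.012,0],"angular":[0,0,-3]}
    - {"xyz":[-0.002,-0.04,0],"angular":[0,0,-9]}
    - {"xyz":[-0.004,-0.075,0],"angular":[0,0,-16]}
    - {"xyz":[-0.006,-0.115,0],"angular":[0,0,-23]}
    - {"xyz":[-0.008,-0.155,0],"angular":[0,0,-30]}
    - {"xyz":[-0.01,-0.195,0],"angular":[0,0,-37]}
    - {"xyz":[-0.012,-0.235,0],"angular":[0,0,-44]}
    - {"xyz":[-0.014,-0.275,0],"angular":[0,0,-51]}
    - {"xyz":[-0.016,-0.315,0],"angular":[0,0,-58]}
    - {"xyz":[-0.018,-0.345,0],"angular":[0,0,-63]}
    - {"xyz":[-0.018,-0.358,0],"angular":[0,0,-65.4]}
    - {"xyz":[-0.018,-0.358,0],"angular":[0,0,-65.4]}

```text
clock: 9.8
position: [0.5059, 0.2344, 0.2307]
ee_rot: [0.842, 0.54, -0.0, -0.001]
ft_force: [-0.2, 0.0, -0.3]
grip_width: 0.003
grasp_force: 0.0
```

Run:
```python
from h import *
o=get_obs();print(o["clock"],o["position"],o["joint_pos"].round(2) if hasattr(o["joint_pos"],"round") else o["joint_pos"])
c=camera("wrist");cv2.imwrite("pics/w4.png",c["img"][:,:,::-1])
for w in blobs(c,"blue",(0,0,560,420),200): print(w[0],w[1],w[2],[np.round(onz(c,e,.131),4) for e in w[3]])
```

```text
9.8 [0.505901   0.23441383 0.23070657] [ 0.06  0.25 -0.68  1.61  0.16  1.33 -1.07]
1632.0 [286.  163.5] (19.0, 90.0) [array([0.5572, 0.2532, 0.131 ]), array([0.4942, 0.2821, 0.131 ])]
```

View pics/w4.png

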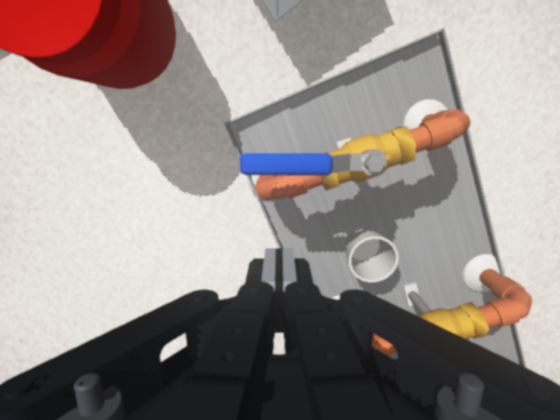

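The wrist view shows the blue lever horizontal, tip (241,163) and stem (374,162). The fingertips are clear of it, and the cup at (373,258) is low and out of the way.

Call:
carry_out:
  motion:
    - {"xyz":[0,0,0.015],"angular":[0,0,0]}
    - {"xyz":[0,0,0.04],"angular":[0,0,0]}
    - {"xyz":[0,0,0.065],"angular":[0,0,0]}
    - {"xyz":[0,0,0.09],"angular":[0,0,0]}
    - {"xyz":[0,0,0.11],"angular":[0,0,0]}
    - {"xyz":[0,0,0.12],"angular":[0,0,0]}
    - {"xyz":[0,0,0.122],"angular":[0,0,0]}
    - {"xyz":[0,0,0.122],"angular":[0,0,0]}

```text
clock: 10.65
position: [0.5072, 0.2317, 0.1095]
ee_rot: [0.844, 0.537, 0.0, 0.0]
ft_force: [0.4, -0.2, 0.3]
grip_width: 0.004
grasp_force: 0.0
```

```bash
sed -i 's/\[.5905,.235\]/[.5915,.237]/' h.py
python3 - <<'E'
from h import *
o=get_obs();print(o["clock"],o["position"],o["ft_force"])
L=[pose("blue",155,c) for c in(.015,.011,.007,.004,.001)]+[pose("blue",155-2*i,0.) for i in range(1,8)]
rows([(x,y,.109,h) for x,y,h in L])
E
```

```text
10.65 [0.50720797 0.23169591 0.1094522 ] [ 0.39492048 -0.16256346  0.26092662]
[0.0059, -0.0009, 0.0005] [0.0, 0.0, -0.1]
[0.0099, -0.0009, 0.0005] [0.0, 0.0, -0.1]
[0.0139, -0.0009, 0.0005] [0.0, 0.0, -0.1]
[0.0169, -0.0009, 0.0005] [0.0, 0.0, -0.1]
[0.0199, -0.0009, 0.0005] [0.0, 0.0, -0.1]
[0.0236, -0.0015, 0.0004] [0.0, 0.0, 1.9]
[0.0262, -0.0021, 0.0004] [0.0, 0.0, 3.9]
[0.0289, -0.0025, 0.0004] [0.0, 0.0, 5.9]
[0.0316, -0.0029, 0.0004] [0.0, 0.0, 7.9]
[0.0342, -0.0031, 0.0004] [0.0, 0.0, 9.9]
[0.0369, -0.0033, 0.0004] [0.0, 0.0, 11.9]
[0.0397, -0.0034, 0.0004] [0.0, 0.0, 13.9]
```

Call:
carry_out:
  motion:
    - {"xyz":[0.005,0,0],"angular":[0,0,0]}
    - {"xyz":[0.0095,-0.0005,0],"angular":[0,0,0]}
    - {"xyz":[0.0135,-0.0009,0],"angular":[0,0,0]}
    - {"xyz":[0.017,-0.0009,0],"angular":[0,0,0]}
    - {"xyz":[0.02,-0.0009,0],"angular":[0,0,0]}
    - {"xyz":[0.023,-0.0015,0],"angular":[0,0,1.9]}
    - {"xyz":[0.026,-0.002,0],"angular":[0,0,3.9]}
    - {"xyz":[0.0289,-0.0025,0],"angular":[0,0,5.9]}
    - {"xyz":[0.0316,-0.0029,0],"angular":[0,0,7.9]}
    - {"xyz":[0.0342,-0.0031,0],"angular":[0,0,9.9]}
    - {"xyz":[0.0369,-0.0033,0],"angular":[0,0,11.9]}
    - {"xyz":[0.0397,-0.0034,0],"angular":[0,0,13.9]}

```text
clock: 11.85
position: [0.5201, 0.2692, 0.1091]
ee_rot: [0.903, 0.431, -0.001, 0.0]
ft_force: [-2.5, -2.9, 1.2]
grip_width: 0.003
grasp_force: 2.1
```

Run:
```python
from h import *
L=[pose("blue",141-2.3*i,0.) for i in range(1,13)]
rows([(x,y,.109,h) for x,y,h in L])
```

```text
[0.0034, -0.0, 0.0001] [-0.0, 0.1, 2.3]
[0.0065, -0.0006, 0.0001] [0.0, 0.1, 4.6]
[0.0095, -0.0011, 0.0001] [0.0, 0.1, 6.9]
[0.0126, -0.0014, 0.0] [0.0, 0.1, 9.2]
[0.0157, -0.0017, 0.0] [0.0, 0.1, 11.5]
[0.0188, -0.0018, 0.0] [0.0, 0.1, 13.8]
[0.0219, -0.0017, 0.0] [0.0, 0.1, 16.1]
[0.0251, -0.0016, 0.0] [0.0, 0.1, 18.4]
[0.0282, -0.0013, 0.0] [0.0, 0.1, 20.7]
[0.0312, -0.0009, 0.0] [0.0, 0.1, 23.0]
[0.0343, -0.0004, 0.0] [0.0, 0.1, 25.3]
[0.0374, 0.0002, -0.0] [0.0, 0.1, 27.6]
```

Call:
carry_out:
  motion:
    - {"xyz":[0.003,-0.0003,0],"angular":[0,0,2.3]}
    - {"xyz":[0.0062,-0.0007,0],"angular":[0,0,4.6]}
    - {"xyz":[0.0094,-0.0011,0],"angular":[0,0,6.9]}
    - {"xyz":[0.0126,-0.0014,0],"angular":[0,0,9.2]}
    - {"xyz":[0.0157,-0.0017,0],"angular":[0,0,11.5]}
    - {"xyz":[0.0188,-0.0018,0],"angular":[0,0,13.8]}
    - {"xyz":[0.0219,-0.0017,0],"angular":[0,0,16.1]}
    - {"xyz":[0.025,-0.0016,0],"angular":[0,0,18.4]}
    - {"xyz":[0.0281,-0.0013,0],"angular":[0,0,20.7]}
    - {"xyz":[0.0312,-0.0009,0],"angular":[0,0,23]}
    - {"xyz":[0.0343,-0.0004,0],"angular":[0,0,25.3]}
    - {"xyz":[0.0374,0,0],"angular":[0,0,27.6]}

```text
clock: 13.05
position: [0.5433, 0.2989, 0.109]
ee_rot: [0.979, 0.203, -0.001, 0.0]
ft_force: [-3.5, -1.5, 1.7]
grip_width: 0.001
grasp_force: 2.1
```

Run:
```python
from h import *
L=[pose("blue",113.4-2.2*i,0.) for i in range(1,15)]
rows([(x,y,.109,h) for x,y,h in L])
```

```text
[0.003, 0.0002, 0.0] [0.0, 0.1, 2.2]
[0.0059, -0.0004, 0.0] [0.0, 0.1, 4.4]
[0.0089, -0.0008, 0.0] [0.0, 0.1, 6.6]
[0.0118, -0.0012, 0.0] [0.0, 0.1, 8.8]
[0.0148, -0.0014, 0.0] [0.0, 0.1, 11.0]
[0.0178, -0.0015, -0.0] [0.0, 0.1, 13.2]
[0.0208, -0.0016, -0.0] [0.0, 0.1, 15.4]
[0.0237, -0.0015, -0.0] [0.0, 0.1, 17.6]
[0.0267, -0.0012, -0.0] [0.0, 0.1, 19.8]
[0.0297, -0.0009, -0.0] [0.0, 0.1, 22.0]
[0.0326, -0.0005, -0.0] [0.0, 0.1, 24.2]
[0.0355, 0.0001, -0.0] [0.0, 0.1, 26.4]
[0.0384, 0.0008, -0.0] [0.0, 0.1, 28.6]
[0.0413, 0.0015, -0.0] [0.0, 0.1, 30.8]
```

Call:
carry_out:
  motion:
    - {"xyz":[0.003,0,0],"angular":[0,0,2.2]}
    - {"xyz":[0.0059,-0.0004,0],"angular":[0,0,4.4]}
    - {"xyz":[0.0089,-0.0008,0],"angular":[0,0,6.6]}
    - {"xyz":[0.0118,-0.0012,0],"angular":[0,0,8.8]}
    - {"xyz":[0.0148,-0.0014,0],"angular":[0,0,11]}
    - {"xyz":[0.0178,-0.0015,0],"angular":[0,0,13.2]}
    - {"xyz":[0.0208,-0.0016,0],"angular":[0,0,15.4]}
    - {"xyz":[0.0237,-0.0015,0],"angular":[0,0,17.6]}
    - {"xyz":[0.0267,-0.0012,0],"angular":[0,0,19.8]}
    - {"xyz":[0.0295,-0.0009,0],"angular":[0,0,22]}
    - {"xyz":[0.0315,-0.0005,0],"angular":[0,0,23.5]}
    - {"xyz":[0.033,-0.0005,0],"angular":[0,0,24.5]}

```text
clock: 14.25
position: [0.5736, 0.3134, 0.1093]
ee_rot: [1.0, -0.009, -0.0, -0.0]
ft_force: [-4.3, 2.9, 2.0]
grip_width: 0.001
grasp_force: 2.1
```

Call:
carry_out:
  motion:
    - {"xyz":[0.0015,0,0],"angular":[0,0,1]}
    - {"xyz":[0.003,0,0],"angular":[0,0,2]}
    - {"xyz":[0.0045,0,0],"angular":[0,0,3]}
    - {"xyz":[0.0055,0,0],"angular":[0,0,3.5]}
    - {"xyz":[0.0065,0,0],"angular":[0,0,4]}
    - {"xyz":[0.0065,0,0],"angular":[0,0,4]}

```text
clock: 14.85
position: [0.5802, 0.3132, 0.1092]
ee_rot: [0.999, -0.043, -0.0, -0.0]
ft_force: [-4.1, 2.7, 0.3]
grip_width: 0.001
grasp_force: 2.0
```

Not at the stop yet.

Call:
carry_out:
  motion:
    - {"xyz":[0.001,0,0],"angular":[0,0,0.5]}
    - {"xyz":[0.002,0,0],"angular":[0,0,0.5]}
    - {"xyz":[0.003,0,0],"angular":[0,0,0.5]}
    - {"xyz":[0.004,0,0],"angular":[0,0,0.5]}
    - {"xyz":[0.005,0,0],"angular":[0,0,0.5]}
    - {"xyz":[0.005,0,0],"angular":[0,0,0.5]}

```text
clock: 15.45
position: [0.5834, 0.3134, 0.1089]
ee_rot: [0.999, -0.047, -0.002, -0.0]
ft_force: [-11.1, 3.6, 2.6]
grip_width: 0.002
grasp_force: 5.3
```

Call:
carry_out:
  motion:
    - {"xyz":[0.001,0,0],"angular":[0,0,0]}
    - {"xyz":[0.002,0,0],"angular":[0,0,0]}
    - {"xyz":[0.0025,0,0],"angular":[0,0,0]}
    - {"xyz":[0.0025,0,0],"angular":[0,0,0]}

```text
clock: 15.85
position: [0.5847, 0.3135, 0.1087]
ee_rot: [0.999, -0.047, -0.003, -0.0]
ft_force: [-15.4, 3.5, 4.6]
grip_width: 0.002
grasp_force: 7.5
```

Call:
carry_out:
  motion:
    - {"xyz":[-0.004,0,0],"angular":[0,0,0]}
    - {"xyz":[-0.012,0,0],"angular":[0,0,0]}
    - {"xyz":[-0.025,0,-0.005],"angular":[0,0,0]}
    - {"xyz":[-0.035,0,-0.025],"angular":[0,0,0]}
    - {"xyz":[-0.045,0,-0.055],"angular":[0,0,0]}
    - {"xyz":[-0.055,0,-0.085],"angular":[0,0,0]}
    - {"xyz":[-0.06,0,-0.11],"angular":[0,0,0]}
    - {"xyz":[-0.06,0,-0.12],"angular":[0,0,0]}
    - {"xyz":[-0.06,0,-0.122],"angular":[0,0,0]}
    - {"xyz":[-0.06,0,-0.122],"angular":[0,0,0]}

```text
clock: 16.85
position: [0.5286, 0.3168, 0.2304]
ee_rot: [0.999, -0.048, -0.0, 0.0]
ft_force: [0.1, -0.3, -0.6]
grip_width: -0.003
grasp_force: 0.0
```

Run:
```python
from h import *
o=get_obs();print(o["clock"],o["position"],o["ft_force"])
c=camera("wrist");cv2.imwrite("pics/w5.png",c["img"][:,:,::-1])
h=cv2.cvtColor(c["img"],cv2.COLOR_RGB2HSV)
for w in blobs(c,"blue",(0,0,560,420),200): print(w[1],w[2],[np.round(onz(c,e,.131),4) for e in w[3]])
t=camera("top");cv2.imwrite("pics/top2.png",t["img"][:,:,::-1])
```

```text
16.85 [0.52857576 0.31675509 0.23037362] [ 0.11541065 -0.2534881  -0.61010036]
[279.5 118.5] (21.0, 93.0) [array([0.5955, 0.2749, 0.131 ]), array([0.6021, 0.3434, 0.131 ])]
```

View pics/w5.png

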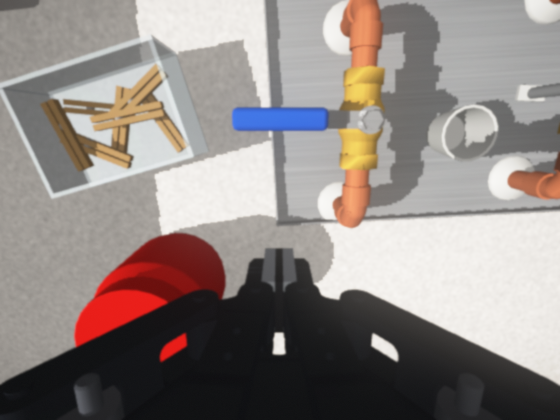

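View pics/top2.png

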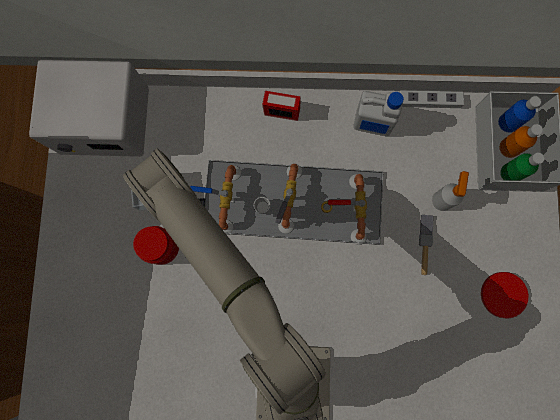

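The wrist view shows the blue lever square across its pipe: tip (234,119), stem (371,120), direction 84.5° against about 84° expected. The top view shows red and blue both square, the grey lever (~283,212) unchanged and the bystanders in place.

```bash
python3 -c "from workcell import *;print(hand_in())"
```

```text
the job is handed in; nothing more can be done
None
```

The red and blue levers are both square across their pipes and pressed against their stops; the grey lever and everything else were left alone, and the job was handed in at about 17 s.

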